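# Unpile the power-supply parts and clamp the steel block

## Robot

A 6-joint arm with a two-finger parallel gripper is mounted at the origin on the work surface. World frame = base frame: x ahead of the robot, y to its left, z up, the work surface at z = 0. Lengths are in mm, angles in rad, forces in N, time in s.
With the tool pointing down it reaches from about 275 to 825 mm from the base axis. Payload 5.2 kg.
Tool frame: the origin (TCP) lies at the very end of the fingers, on their centre line; the grasp point (between the pads) lies 19 mm behind it; z points along the fingers, y is the line along which they close (so a half turn about z gives the same grasp; the last joint's range is limited). The gripper opens to 93 mm and grips with 3 to 60 N. Pads are 15 mm wide; open, the fingers measure 128 mm over their backs; the gripper's body (75 mm by 188 mm) begins 65 mm behind the grasp point.
Start: joints at [1.03, 0.259, 1.535, -0, 1.348, -0.203], TCP at [182.255, 518.93, 218.653] pointing down, gripper open.
Joint ranges: [-3.14, 3.14], [-0.91, 2.08], [0.19, 2.58], [-1.22, 4.36], [0.22, 2.71], [-3.12, 3.12]. Speed limits (rad/s): [2.57, 2.57, 3.14, 3.14, 3.14, 3.14].

## Interface

Orientations are given as [roll, pitch, yaw] about the fixed x, y, z axes, in that order (R = Rz(yaw) Ry(pitch) Rx(roll)).
In Python, from bench import robot gives the robot as it stands. The module is installed in compiled form; this text tells all that it offers. Calls block until the motion is done:
- robot.move_ptp(position, orientation): joint-space move of the TCP to a pose.
- robot.move_linear(position, ori=None, speed=150, f_stop=None): straight line of the TCP; ori=None keeps the orientation; speed is the mean speed in mm/s. With f_stop (N) it stops when the force on the tool has changed by that much, and returns True; else False.
- robot.move_j(angles): joint-space move.
- robot.move_gripper(opening): opening from 0.0 (shut) to 1.0 (fully open); the grip force is fixed at half the most; returns when the fingers have stopped.
- robot.sleep(seconds).
- robot.inverse_kinematics(position, orientation): joint angles nearest the present ones, or None.
- robot.get_image(name): name is "scene" or "top" or "wrist"; returns a dict with "img" (420x560x3 uint8, blue, green, red), "fovy" (degrees; the focal length in pixels is half the picture's height over the tangent of half this angle, whatever the lens; pixels are square), "cx", "cy" (the principal point, pixels), "eye" and "orientation" of the camera in the world. Camera axes: x right, y down, z forward; pixel columns grow to the right and rows downward; lengths in mm; the calibration is good to about 2 mm. The wrist camera is an equidistant fisheye: a pixel r from the principal point sees the ray r / f radians off the axis. A picture is of the moment at which its call begins. There is no depth.
A pose or a line that the arm cannot do raises robot.MotionError and nothing moves.
- robot.hand_in(): hands the job in; it is judged then, once.
Readings, each from a call of its own:
- robot.current_t(): time.
- robot.current_qpos(): joint angles.
- robot.current_joint_vel(): joint speeds.
- robot.current_joint_efforts(): joint torques, N m.
- robot.current_tcp_pos(): TCP position.
- robot.current_eef_rot(): TCP orientation.
- robot.current_contact_force(): force on the tool from outside, world axes, zero at the start.
- robot.current_ft_torque(): the same for the moment, N m.
- robot.current_gripper_width(): opening from 0.0 (shut) to 1.0 (fully open).
- robot.current_finger_force(): force on a finger pad.
Only numpy, scipy, OpenCV 4.12 (cv2) and the standard library are available. Lean on these libraries where they do the work, as an engineer would, in place of code of your own. Each camera call takes 0.05 s, during which the arm holds its last target. There are 200 camera calls.

## Task

Take the pile of power-supply parts apart from the top, one piece at a time: lay the copper coil in the round dish and the finned heat sink in the square tray, and put the grey enclosure that stands by itself in the long tray, each lying flat inside the rim. Clamp the steel block from the pile in the vise: its long side along the jaws and about centred on them, sitting down on the two brass parallels, against the fixed jaw, with the sliding jaw pushed up tight against it.

Things in the scene. Friction and masses are not known exactly. Their poses are not given: they have to be found in the camera images.
- toroid: Copper-wound ring coil (toroid), outer diameter 46 mm, hole 20 mm, 22 mm high, about 0.14 kg, lying flat on top of the pile (on the steel block). Origin: centre of its underside; z up along the ring's axis.
- block: Plain steel block with two dark round hole marks on top, 60 mm (its x) by 36 mm (its y) by 30 mm high (z), about 0.35 kg, in the middle of the pile, between the coil and the heat sink. Origin: centre of its underside.
- heatsink: Aluminium heat sink, 64 x 64 mm, 28 mm high: an 8 mm base plate with seven 3 mm fins on top that run along its y; the bottom of the pile, standing on the bench mat. About 0.17 kg. Origin: centre of its underside; z up.
- box: Closed die-cast enclosure, grey, four screws in its lid, 50 mm (its x) by 100 mm (its y) by 30 mm high, about 0.2 kg, standing alone on the bench. Origin: centre of its underside.
- dish: Fixed round aluminium dish: inner diameter 72 mm, outer 80 mm; floor 3 mm above the bench, rim top 8 mm above the bench. Origin: its centre, at bench height.
- square_tray: Fixed square grey plastic tray: inside 90 x 90 mm, outside 98 x 98 mm; floor 4 mm, rim top 8 mm above the bench. Origin: its centre, at bench height; x and y along its sides.
- long_tray: Fixed oblong grey plastic tray: inside 76 mm (its x) by 126 mm (its y), outside 84 x 134 mm; floor 4 mm, rim top 8 mm above the bench. Origin: its centre, at bench height.
- vise: Fixed small vise. Origin: centre of the bed (160 x 56 mm, top at z 20 mm), at bench height; x runs from sliding jaw (robot side) to fixed jaw. Jaws 22 mm thick (x), 48 wide (y), tops at z 50. Fixed jaw face at x = 50 mm. Brass parallels along y at x 15-22 and 33-40 mm, tops at z 28. Clamped block: origin at x 32, y 0, z 28 mm, its x along this y (either way), ends 6 mm out past the jaws.
- vise_jaw (a joint): Travel of the sliding jaw in m, growing as it closes: gap between jaws = 0.070 - value; against the 36 mm block it reads 0.034. Its back face is at x = -42 mm + travel in the vise frame. It slides against about 4 N of friction and stays where it is left; no screw or handle: it is pushed from behind.
- jaw_back (a point): Point at the middle of the top edge of the sliding jaw's back face, 50 mm above the bench: push below it, towards the fixed jaw (the vise's +x). The face reaches 30 mm down to the bed; behind it is only the flat bed.
Not all that is in view belongs to the job. Leave any green or turquoise look-alike of the heatsink alone. What is shaped like the long_tray but turquoise is not meant.

How it is judged (in metres and radians):
At the end, for the whole second after the job is handed in: Coil, heat sink and enclosure flat on the floors of dish, square and long tray (15 mm off centre, 3 mm in height, 0.06 rad); block on the parallels and against the fixed jaw (2.5 mm), central to 12 mm, square to 0.07 rad, jaw travel over 32 mm; all at rest (z of toroid in the frame of dish between 0 and 0.006 m and angle between each of toroid, heatsink, box, block's own z axis and vertical below 0.06 rad and horizontal distance between toroid and dish below 0.015 m and z of heatsink in the frame of square_tray between 0.001 and 0.007 m and x of heatsink in the frame of square_tray between -0.015 and 0.015 m and y of heatsink in the frame of square_tray between -0.015 and 0.015 m and z of box in the frame of long_tray between 0.001 and 0.007 m and x of box in the frame of long_tray between -0.015 and 0.015 m and y of box in the frame of long_tray between -0.015 and 0.015 m and x of block in the frame of vise between 0.0295 and 0.0345 m and y of block in the frame of vise between -0.012 and 0.012 m and z of block in the frame of vise between 0.0255 and 0.0305 m and angle between the x axis of block and the y axis of vise, either way round below 0.07 rad and value of joint vise_jaw above 0.032 m and linear speed of each of toroid, block, heatsink, box below 0.02 m/s and angular speed of each of toroid, block, heatsink, box below 0.2 rad/s); the robot touches nothing.
It fails at once if the block is carried off with the coil still on it (distance of block from where it was at the start of the episode above 0.03 m and horizontal distance between toroid and block below 0.04 m and z of toroid in the frame of block between 0.024 and 0.036 m).
It fails at once if the heat sink is carried off with the block still on it (distance of heatsink from where it was at the start of the episode above 0.03 m and horizontal distance between block and heatsink below 0.04 m and z of block in the frame of heatsink between 0.022 and 0.034 m).
It also fails if it takes over 122 s, if anything falls off the work surface, if the arm or the gripper's body presses on something with over 40 N, if the wrist force passes 120 N, or if a joint passes its speed limit or range.

## Working session

There is one attempt and no reset: what is moved stays moved. The work goes in short steps, each a Python script; the robot and the scene stay as the last script left them, time stands still between calls to the robot, and variables do not carry over. Pictures are saved under pics/ and viewed, at most 14 in all, crops included, and the job is handed in when it is done.

```bash
mkdir -p pics
python3 - <<'E'
from bench import robot
import cv2,pickle
d={}
for n in("top","scene"):
    r=robot.get_image(n);d[n]=r
    cv2.imwrite(f"pics/{n}0.png",r["img"]);print(n,{k:v for k,v in r.items() if k!="img"})
pickle.dump(d,open("im0.pkl","wb"))
print(robot.current_t(),robot.current_eef_rot())
E
```

```text
top {'fovy': 44.579791243599864, 'cx': 278.11544121011224, 'cy': 203.12267713874192, 'eye': array([ 267.23801074,   -7.47619122, 1407.68439701]), 'orientation': array([-3.00149823, -0.00871224, -1.57300485])}
scene {'fovy': 51.93985466100527, 'cx': 287.1620262656972, 'cy': 207.1170382648738, 'eye': array([764.97477455, 546.61748249, 875.54846632]), 'orientation': array([-2.48481456,  0.01571928,  2.60436252])}
0.1 [-3.13999609e+00 -3.36251784e-04  2.80377466e+00]
```

View pics/top0.png

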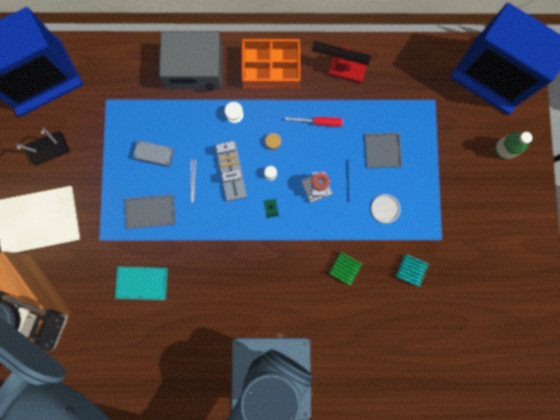

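View pics/scene0.png

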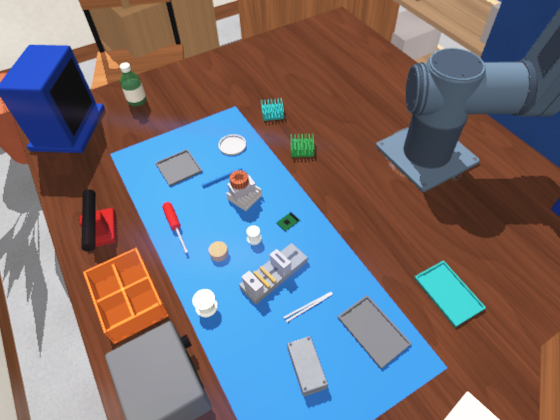

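```bash
cat > h.py <<'E'
from bench import robot
import cv2,pickle,numpy as np
from scipy.spatial.transform import Rotation as R
def geom(r):
    return 210/np.tan(np.radians(r["fovy"])/2),np.array([r["cx"],r["cy"]]),np.array(r["eye"]),R.from_euler("xyz",r["orientation"])
def p2w(r,px,z,fish=False):
    f,c,e,o=geom(r);d=(np.array(px,float)-c)/f
    if fish:
        t=np.hypot(*d);v=np.r_[d/t*np.sin(t),np.cos(t)] if t>1e-9 else np.array([0,0,1.])
    else: v=np.r_[d,1]
    v=o.apply(v);return e+v*(z-e[2])/v[2]
def w2p(r,P,fish=False):
    f,c,e,o=geom(r);v=o.inv().apply(np.atleast_2d(P)-e);n=np.hypot(v[:,0],v[:,1])+1e-9
    k=np.arctan2(n,v[:,2])/n if fish else 1/v[:,2]
    return c+f*v[:,:2]*k[:,None]
def rect(c,yaw,sx,sy,z):
    a=R.from_euler("z",yaw).apply(np.array([[1,1,0],[1,-1,0],[-1,-1,0],[-1,1,0]])*[sx/2,sy/2,0]);return a+[c[0],c[1],z]
def down(yaw): return [np.pi,0,yaw]
def snap(n,name,grid=None):
    r=robot.get_image(n);pickle.dump(r,open(f"pics/{name}.pkl","wb"));return r
def load(name): return pickle.load(open(f"pics/{name}.pkl","rb"))
def crop(r,name,x0,y0,x1,y1,s,draw=()):
    im=cv2.resize(r["img"][y0:y1,x0:x1],None,fx=s,fy=s,interpolation=cv2.INTER_CUBIC)
    for pts,col in draw:
        q=((pts-[x0,y0]+.5)*s-.5);cv2.polylines(im,[np.int32(np.round(q*8))],True,col,1,cv2.LINE_AA,3)
    st=20 if s<6 else 10
    for x in range(-(-x0//st)*st,x1,st): cv2.line(im,(int((x-x0+.5)*s),0),(int((x-x0+.5)*s),5),(0,255,255),1);cv2.putText(im,str(x),(int((x-x0)*s),15),0,.35,(0,255,255))
    for y in range(-(-y0//st)*st,y1,st): cv2.line(im,(0,int((y-y0+.5)*s)),(5,int((y-y0+.5)*s)),(0,255,255),1);cv2.putText(im,str(y),(6,int((y-y0)*s)+4),0,.35,(0,255,255))
    cv2.imwrite(f"pics/{name}.png",im)
E
python3 - <<'E'
from h import *
d=pickle.load(open("im0.pkl","rb"));t=d["top"]
for n,p,z in[("toroid",(320,181),80),("hs",(317,190),20),("sq",(382,151),8),("dish",(385,209),8),("lt",(150,212),8),("box",(153,153),30),("vise",(232,172),40),("vtop",(226,147),50),("vbot",(236,196),20),("matTL",(107,100),0),("matBR",(440,240),0)]:
    print(n,p2w(t,p,z).round())
E
```

```text
toroid [ 513. -130.   80.]
hs [ 499. -127.   20.]
sq [ 612. -312.    8.]
dish [ 448. -315.    8.]
lt [440. 332.   8.]
box [601. 324.  30.]
vise [546. 105.  40.]
vtop [613. 121.  50.]
vbot [483.  95.  20.]
matTL [763. 466.   0.]
matBR [ 363. -466.    0.]
```

Run:
```python
from h import *
for n,p in(("L",(500,240,330)),("R",(500,-220,330))):
    robot.move_ptp(p,down(0));print(robot.current_t(),robot.current_qpos().round(2) if hasattr(robot.current_qpos(),'round') else robot.current_qpos())
    r=snap("wrist",n);cv2.imwrite(f"pics/{n}.png",r["img"]);print({k:v for k,v in r.items() if k!="img"})
```

```text
1.8583 [0.25 0.22 1.32 0.   1.6  1.82]
{'fovy': 65.70646984690485, 'cx': 283.3451749507207, 'cy': 205.21768968438008, 'eye': array([579.59274601, 240.37963666, 495.33108659]), 'orientation': array([ 2.85001965e+00,  1.00290870e-03, -1.57030489e+00])}
3.5917 [-0.62  0.2   1.34  0.    1.6   0.95]
{'fovy': 65.70646984690485, 'cx': 283.3451749507207, 'cy': 205.21768968438008, 'eye': array([ 580.20616546, -219.1481577 ,  495.73604489]), 'orientation': array([ 2.85088908e+00,  1.15437633e-03, -1.57054558e+00])}
```

View pics/L.png

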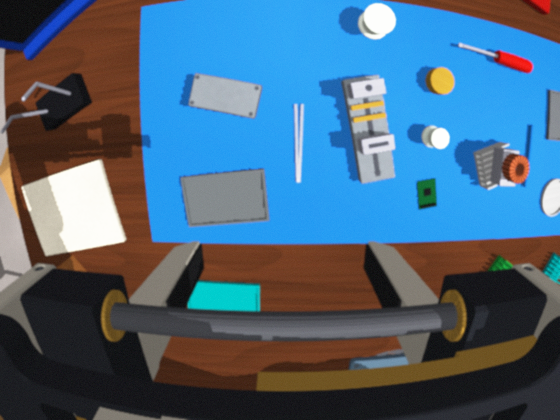

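View pics/R.png

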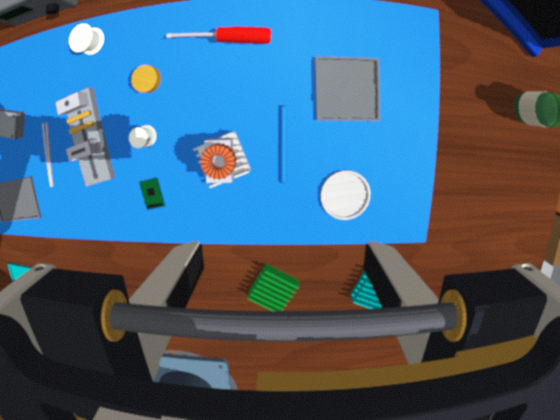

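```bash
cat >> h.py <<'E'
from scipy.optimize import least_squares
def fit(r,px,sx,sy,z,y0,fish=True):
    w=np.array([p2w(r,p,z,fish)[:2] for p in px])
    def g(v): return (rect(v[:2],v[2],sx,sy,z)[:,:2]-w).ravel()
    s=least_squares(g,[*w.mean(0),y0]);return s.x,np.abs(s.fun).max()
E
python3 - <<'E'
from h import *
r=load("R");l=load("L")
print("sq",p2w(r,(347.5,88.5),8,1),"dish",p2w(r,(345,194.5),8,1),"tor",p2w(r,(217,161),80,1))
print("lt",p2w(l,(225.5,197.5),8,1),"box",p2w(l,(225,95.5),30,1))
crop(r,"Rpile",180,115,262,197,7)
crop(l,"Lvise",335,65,405,190,4.7)
crop(l,"Lbt",175,65,275,235,3.5)
crop(r,"Rtd",305,50,385,225,3.4)
a=[cv2.imread(f"pics/{n}.png") for n in("Lvise","Lbt")]
H=max(i.shape[0] for i in a)
def cat(ims,n):
    H=max(i.shape[0] for i in ims);cv2.imwrite(f"pics/{n}.png",np.hstack([cv2.copyMakeBorder(i,0,H-i.shape[0],0,8,0) for i in ims]))
cat(a,"cL");cat([cv2.resize(cv2.imread("pics/Rpile.png")[:,:],None,fx=.9,fy=.9),cv2.imread("pics/Rtd.png")],"cR")
E
```

```text
sq [ 615.80242542 -314.13234614    8.        ] dish [ 451.89690586 -315.36072679    8.        ] tor [ 516.13747273 -131.91467794   80.        ]
lt [445.91523434 331.65641398   8.        ] box [602.56338974 323.72316966  30.        ]
```

View pics/cL.png

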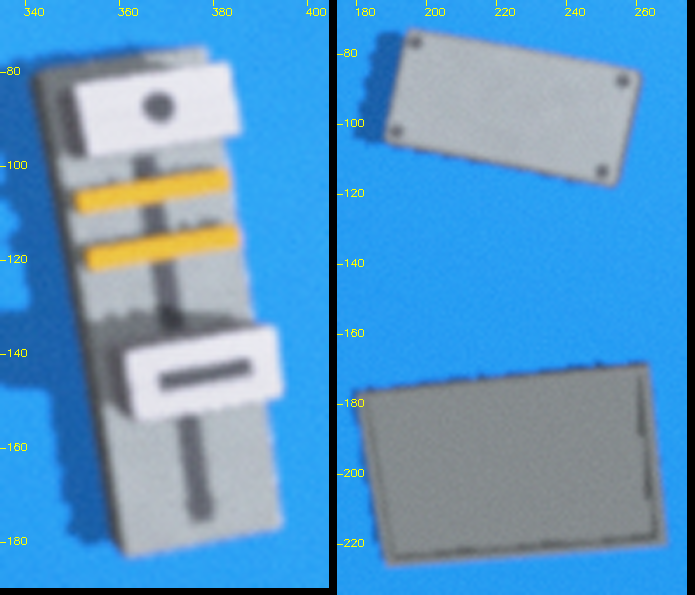

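View pics/cR.png

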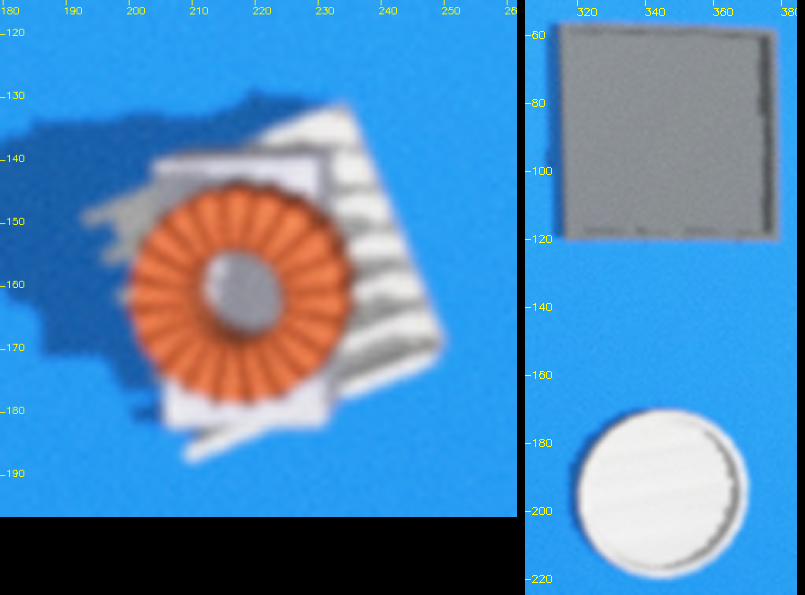

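Run:
```python
from h import *
r=load("R");l=load("L")
def f(n,im,px,sx,sy,z,y0):
    v,e=fit(im,px,sx,sy,z,y0);print(n,v.round(3),"res",e.round(1));return v
# rect order: (+,+),(+,-),(-,-),(-,+): image up=+x, left=+y => TL,TR,BR,BL
f("fixjaw",l,[(350.6,82.7),(383.5,78.0),(385.9,93.3),(352.5,98.0)],22,48,50,0)
f("slidejaw",l,[(361.0,139.1),(393.1,134.0),(394.8,148.4),(363.1,153.7)],22,48,50,0)
print("bed TR,BR,BL",[p2w(l,p,20,1)[:2].round(1) for p in((378.6,74.6),(394.8,176.3),(361.4,182.9))])
f("box(as x/y img)",l,[(194.1,73.2),(261.2,85.2),(253.5,117.8),(188.6,105.2)],50,100,30,0)
f("lt",l,[(181.2,176.6),(263.5,168.6),(268.1,220.1),(188.9,226.4)],84,134,8,0)
f("sq",r,[(314.4,56.7),(379,58.8),(378.8,120.2),(316.7,120.2)],98,98,8,0)
print("dish",p2w(r,(345.2,194.6),8,1));print("tor",p2w(r,(217.9,161.3),72,1),"hole",p2w(r,(218.6,161),80,1))
f("block",r,[(203.8,140.7),(230.3,139.4),(231.4,182),(205.9,182.5)],60,36,58,0)
f("hs(x down)",r,[(192.7,148.6),(234.7,130.9),(250,169.3),(209.3,187.5)],64,64,28,0.3)
```

```text
fixjaw [6.14225e+02 1.24140e+02 1.92000e-01] res 0.8
slidejaw [5.36320e+02 1.07335e+02 1.91000e-01] res 0.6
bed TR,BR,BL [array([637.7, 100.7]), array([483.9,  68.1]), array([472.6, 121.7])]
box(as x/y img) [ 6.03545e+02  3.25571e+02 -2.21000e-01] res 1.8
lt [4.44329e+02 3.33620e+02 8.30000e-02] res 1.7
sq [ 6.15961e+02 -3.14924e+02  2.80000e-02] res 1.3
dish [ 451.73615637 -315.6904248     8.        ]
tor [ 514.47663645 -131.45195858   72.        ] hole [ 516.09900466 -134.06300936   80.        ]
block [ 5.12255e+02 -1.28214e+02  3.00000e-03] res 0.8
hs(x down) [ 5.10648e+02 -1.27558e+02  3.74000e-01] res 2.9
```

Run:
```python
from h import *
robot.move_ptp((425,-130,200),down(0))
r=snap("wrist","P1");print(r["eye"],w2p(r,[[514,-130,58]],1))
c=w2p(r,[[514,-130,58]],1)[0].astype(int)
b=rect((512.3,-128.2),.003,60,36,58)
crop(r,"P1",c[0]-65,max(c[1]-48,0),c[0]+65,c[1]+48,6)
```

```text
[ 505.93067285 -130.33417637  367.09610629] [[282.70797679 102.92348881]]
```

View pics/P1.png

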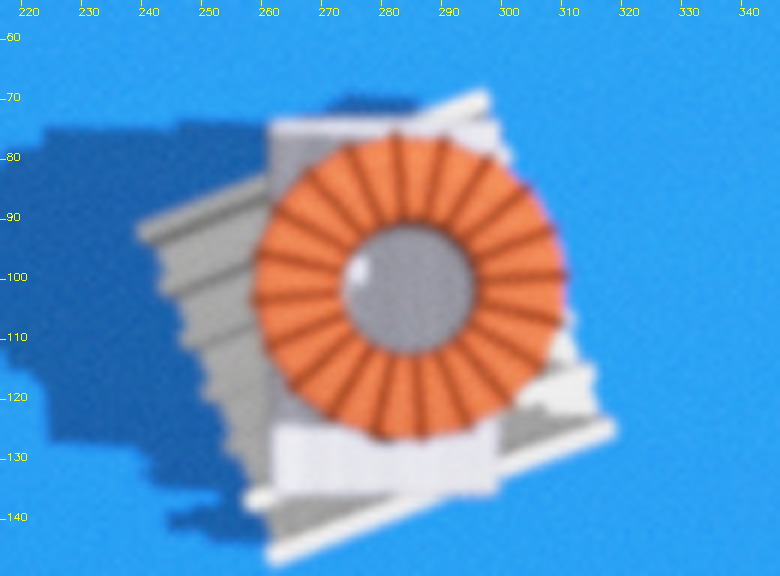

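Run:
```python
from h import *
r=load("P1")
q=lambda L:[(217+u/6-.4,54+v/6-.4) for u,v in L]
print("tor",p2w(r,q([(409,287)])[0],76,1))
print("block",fit(r,q([(271,120),(498,122),(499,494),(272,494)]),60,36,58,0))
print("hs",fit(r,q([(137,232),(488,92),(616,430),(270,562)]),64,64,28,.3))
for p in [(514,-132,55),(512,-128,40),(510,-127,10),(452,-315,20)]:
    print(robot.inverse_kinematics(p,down(0)))
```

```text
tor [ 514.86558445 -131.83224509   76.        ]
block (array([ 5.12333394e+02, -1.28169555e+02, -1.66471990e-04]), np.float64(0.5150826550539023))
hs (array([ 5.09371580e+02, -1.26680480e+02,  3.70713848e-01]), np.float64(0.9841533166813861))
[-4.61713814e-01  3.92840459e-01  1.78861800e+00 -4.44089210e-16
  9.60134197e-01  1.10908251e+00]
[-4.56497267e-01  4.09478177e-01  1.80930553e+00 -4.44089210e-16
  9.22808945e-01  1.11429906e+00]
[-4.56466146e-01  4.51013815e-01  1.83876846e+00 -4.44089210e-16
  8.51810383e-01  1.11433018e+00]
[-8.11137960e-01  4.71128531e-01  1.76751020e+00 -4.44089210e-16
  9.02953922e-01  7.59658367e-01]
```

```bash
cat >> h.py <<'E'
def st(n=""): print(n,"t",round(robot.current_t(),2),"tcp",np.round(robot.current_tcp_pos(),1),"w",round(robot.current_gripper_width()*93,1),"ff",np.round(robot.current_finger_force(),1))
def pick(x,y,z,yaw,up=150):
    robot.move_ptp((x,y,up),down(yaw));robot.move_gripper(1.0)
    print("stop",robot.move_linear((x,y,z),speed=120,f_stop=12))
    robot.move_gripper(0.0);st("grip");robot.move_linear((x,y,up),speed=120);st("up")
def place(x,y,z,yaw,w,up=150,f=10):
    robot.move_ptp((x,y,up),down(yaw));print("stop",robot.move_linear((x,y,z+12),speed=150,f_stop=15))
    print("stop",robot.move_linear((x,y,z),speed=30,f_stop=f));st("down")
    robot.move_gripper(w/93);robot.move_linear((x,y,up),speed=150);st("rel")
E
python3 - <<'E'
from h import *
pick(514.7,-131.8,63,0)
r=snap("wrist","T1");crop(r,"T1",200,90,360,210,5)
E
```

```text
stop False
grip t 6.83 tcp [ 514.7 -131.8   63. ] w 44.7 ff 30.0
up t 7.7 tcp [ 514.1 -131.5  149.2] w 45.0 ff 30.0
```

View pics/T1.png

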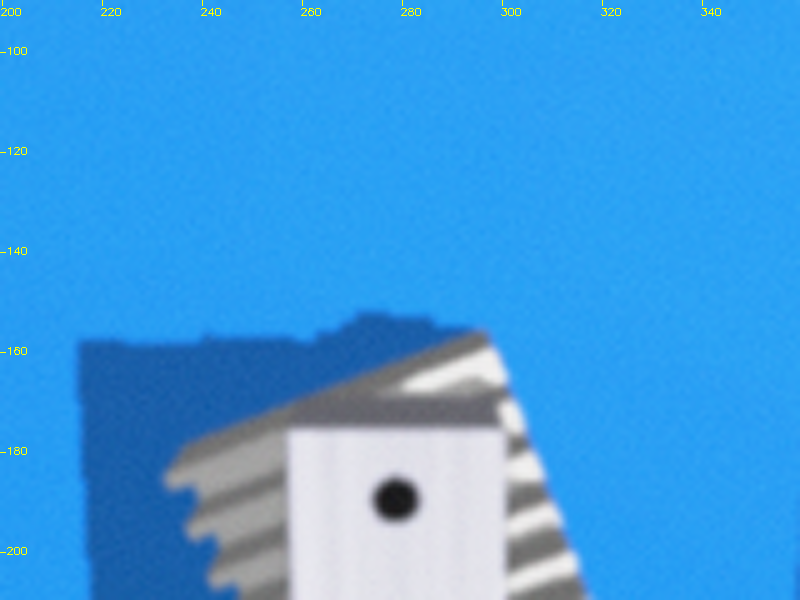

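Run:
```python
from h import *
place(451.7,-315.6,9.5,0,65)
robot.move_ptp((380,-250,200),down(0));a=snap("wrist","A1")
robot.move_ptp((425,-130,200),down(0));b=snap("wrist","B1")
c=w2p(a,[[452,-315,8]],1)[0].astype(int);print(c)
crop(a,"A1",c[0]-40,c[1]-40,c[0]+40,c[1]+40,6)
crop(b,"B1",232,60,332,160,4.8)
cv2.imwrite("pics/AB1.png",np.hstack([cv2.resize(cv2.imread("pics/A1.png"),(300,300)),cv2.resize(cv2.imread("pics/B1.png"),(480,480))[:300] if 0 else cv2.resize(cv2.imread("pics/B1.png"),(300,300))])) if 0 else None
A=cv2.imread("pics/A1.png")[:,:];B=cv2.imread("pics/B1.png")
A=cv2.resize(A,(310,310));A=cv2.copyMakeBorder(A,0,170,0,8,0);cv2.imwrite("pics/AB1.png",np.hstack([A,B]));st()
```

```text
stop False
stop False
down t 10.11 tcp [ 451.6 -315.5    9.3] w 44.8 ff 30.0
rel t 11.76 tcp [ 451.2 -315.1  149.1] w 65.0 ff 0.0
[342 118]
 t 12.95 tcp [ 425.4 -130.6  199.4] w 64.9 ff 0.0
```

View pics/AB1.png

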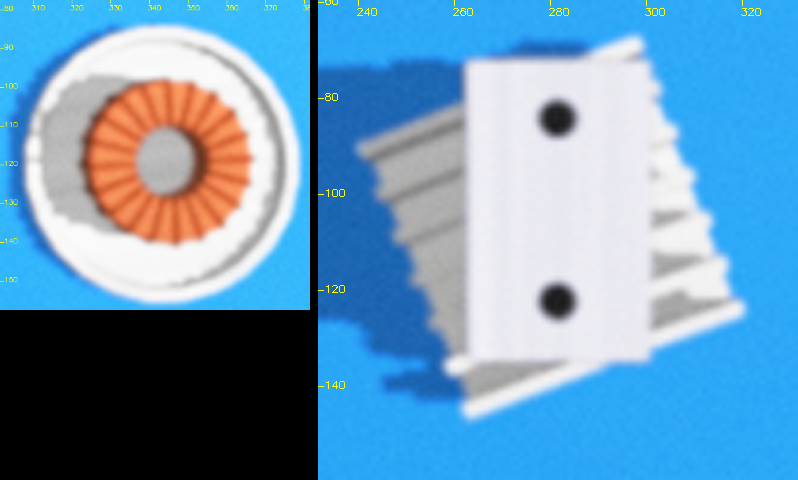

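Run:
```python
from h import *
r=load("B1")
v,e=fit(r,[(232+(u-318)/4.8-.4,60+w/4.8-.4) for u,w in[(465,60),(649,60),(651,361),(467,359)]],60,36,58,0);print(v,e)
pick(v[0],v[1],32.5,np.pi/2+v[2])
# close look at vise with block carried along
robot.move_ptp((450,95,200),down(.207));r=snap("wrist","V1")
V=np.array([554.8,111.4]);Rz=R.from_euler("z",.207)
def vp(x,y,z): return w2p(r,Rz.apply([x,y,0])+[V[0],V[1],z],1)[0]
fj=np.array([vp(*p) for p in((72,24,50),(72,-24,50),(50,-24,50),(50,24,50))])
pl=[np.array([vp(*p) for p in((b,24,28),(b,-24,28),(a,-24,28),(a,24,28))]) for a,b in((15,22),(33,40))]
print(fj.round())
crop(r,"V1",220,30,340,150,5,[(fj,(0,0,255))]+[(q,(0,0,255)) for q in pl]);st()
```

```text
[ 5.12223868e+02 -1.28033253e+02  3.67784295e-03] 0.6471299334211835
stop False
grip t 16.7 tcp [ 512.3 -128.1   32.7] w 59.9 ff 30.0
up t 17.83 tcp [ 511.6 -127.7  149.1] w 59.8 ff 30.0
[[264.  13.]
 [314.  13.]
 [314.  34.]
 [264.  34.]]
 t 19.46 tcp [450.1  94.6 199.7] w 59.8 ff 30.0
```

View pics/V1.png

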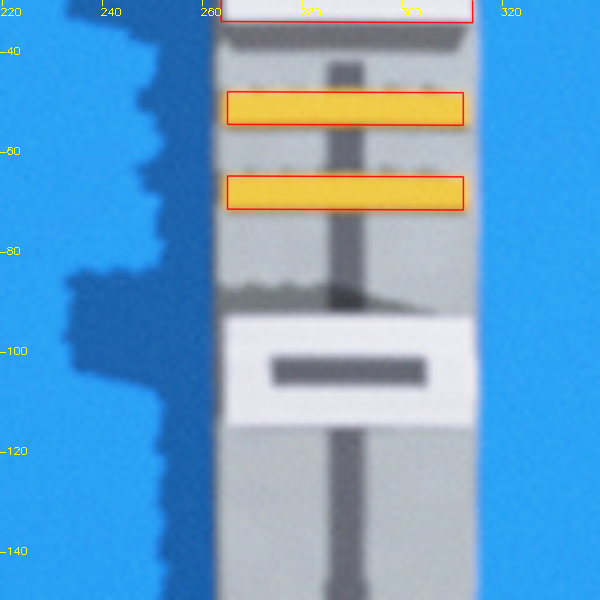

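```bash
cat >> h.py <<'E'
V=np.array([554.8,111.4]);VY=.207
def vw(x,y,z): return R.from_euler("z",VY).apply([x,y,0])+[V[0],V[1],z]
E
python3 - <<'E'
from h import *
p=vw(30,0,0);place(p[0],p[1],31.8,VY,80,f=8)
robot.move_gripper(0.0)
robot.move_ptp(vw(-72,0,120),down(VY));robot.move_linear(vw(-72,0,34),speed=120);st()
print(robot.move_linear(vw(-5,0,34),speed=25,f_stop=20));st("pushed");print(robot.current_contact_force(),R.from_euler("z",-VY).apply(np.array(robot.current_tcp_pos())-[*V,0]))
robot.move_linear(vw(-60,0,34),speed=100);robot.move_linear(vw(-60,0,200),speed=200)
robot.move_ptp((430,95,220),down(VY));r=snap("wrist","V2")
v=lambda L:w2p(r,[vw(*q) for q in L],1)
d=[(v([(62,30,58)]),(0,0,255))]
d=[(v([(50,30,58),(50,-30,58),(14,-30,58),(14,30,58)]),(0,0,255)),(v([(14,24,50),(14,-24,50),(-8,-24,50),(-8,24,50)]),(0,255,0)),(v([(72,24,50),(72,-24,50),(50,-24,50),(50,24,50)]),(0,255,0))]
print(d[2][0]);crop(r,"V2",220,10,340,120,5,d);st()
E
```

```text
stop False
stop True
down t 21.37 tcp [584.4 117.6  32.6] w 60.0 ff 30.0
rel t 22.88 tcp [583.4 117.5 149. ] w 80.0 ff 0.0
 t 25.54 tcp [485.2  96.6  34.4] w 0.5 ff 0.0
True
pushed t 27.57 tcp [537.7 108.1  33.3] w 0.9 ff 0.0
[-0.42155017  0.47020463  0.45849111] [-17.39646654   0.27696421  33.25565242]
[[ 2.69534660e+02 -3.70677418e-02]
 [ 3.16420066e+02  4.44167201e-01]
 [ 3.16667307e+02  1.97613993e+01]
 [ 2.69462854e+02  1.93154037e+01]]
 t 29.55 tcp [429.9  95.  219.3] w 0.4 ff 0.0
```

View pics/V2.png

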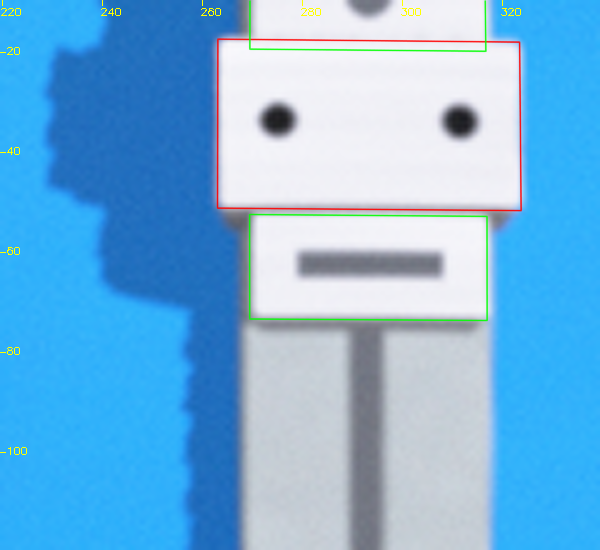

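Run:
```python
from h import *
pick(509.4,-126.7,6.5,.371+np.pi/2)
if robot.current_finger_force()>10:
    place(616,-314.9,10,.028+np.pi/2,78)
    pick(603.5,325.3,6.5,-.221+np.pi/2)
    if robot.current_finger_force()>10: place(444.3,333.6,10,.083+np.pi/2,68)
for n,p in(("L3",(430,240,330)),("R3",(430,-250,330))):
    robot.move_ptp(p,down(0));r=snap("wrist",n)
    crop(r,n,*((170,60,300,260) if n=="L3" else (240,20,400,220)),3)
a,b=cv2.imread("pics/L3.png"),cv2.imread("pics/R3.png");h=min(len(a),len(b));cv2.imwrite("pics/F3.png",np.hstack([a[:h,:390],b[:h,:405]]));st()
```

```text
stop False
grip t 34.81 tcp [ 509.5 -126.7    6.7] w 63.8 ff 30.0
up t 36.16 tcp [ 508.8 -126.4  149.2] w 64.0 ff 30.0
stop False
stop True
down t 38.46 tcp [ 616.1 -315.    10.6] w 63.9 ff 30.0
rel t 40.03 tcp [ 615.4 -314.5  148.8] w 77.7 ff 0.0
stop False
grip t 44.92 tcp [603.5 325.3   6.5] w 49.6 ff 30.0
up t 46.27 tcp [602.9 325.1 148.9] w 49.5 ff 30.0
stop False
stop True
down t 48.38 tcp [444.4 333.7  10.4] w 49.9 ff 30.0
rel t 50.01 tcp [443.6 333.3 149. ] w 68.0 ff 0.0
 t 53.23 tcp [ 430.4 -249.1  330.1] w 68.1 ff 0.0
```

View pics/F3.png

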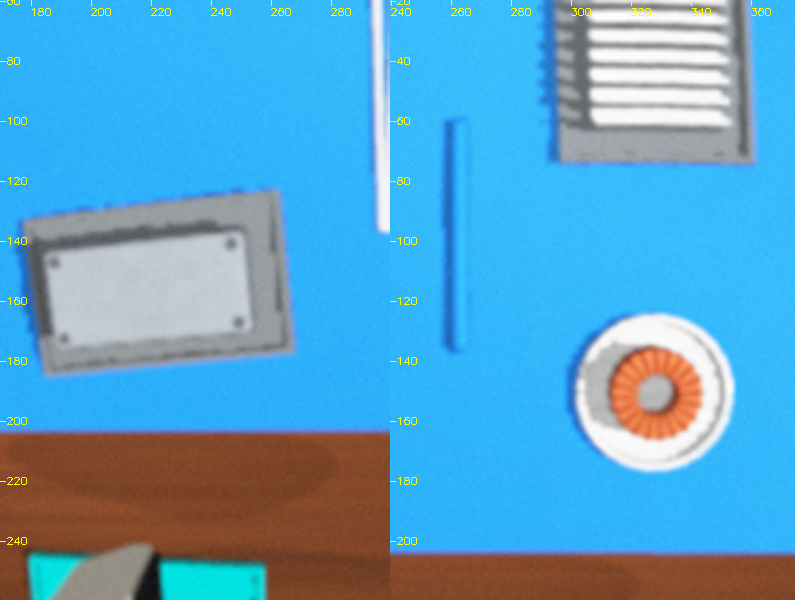

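Run:
```python
from h import *
r=load("L3");q=lambda L,x,y:[(x+u/3-.33,y+v/3-.33) for u,v in L]
b,e=fit(r,q([(43,250),(243,230),(251,331),(53,351)],170,60),50,100,34,0)
t,f=fit(r,q([(22,220),(279,190),(294,353),(46,376)],170,60),84,134,8,0)
print(b,e,t,f,R.from_euler("z",-t[2]).apply([*(b-t)[:2],0]))
r=load("R3");a=lambda u,v:(240+(u-390)/3-.33,20+v/3-.33)
print("dish",p2w(r,a(655,392),8,1),"tor",p2w(r,a(655,393),22,1))
print("hs BL,BR",p2w(r,a(590,125),32,1),p2w(r,a(732,125),32,1),"tray BL,BR",p2w(r,a(558,161),8,1),p2w(r,a(755,162),8,1))
```

```text
[4.44685869e+02 3.34542787e+02 7.36241529e-02] 1.0685751266710213 [4.43745474e+02 3.33806816e+02 8.54320739e-02] 0.97688403460279 [0.99976448 0.65304438 0.        ]
dish [ 450.99396887 -316.33604888    8.        ] tor [ 452.19857708 -314.42428281   22.        ]
hs BL,BR [ 581.46245928 -280.93250835   32.        ] [ 584.32750233 -348.4328422    32.        ] tray BL,BR [ 566.56673243 -266.8730443     8.        ] [ 569.75959607 -365.43135177    8.        ]
```

```bash
python3 -c "
from bench import robot
print(robot.hand_in(),robot.current_t())"
```

```text
the job is handed in; nothing more can be done
the job is handed in; nothing more can be done
```

I handed the job in at about 54 s of the 122 s allowed, with the coil, heat sink and enclosure measured within about 4 mm of centre in their trays and the block clamped in the vise. `hand_in()` gave no verdict.

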